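# Divert a scoop of sample vials down the Y-chute into the wash basin

## Robot

A 7-joint arm with a two-finger parallel gripper is mounted at the origin on the work surface. World frame = base frame: x ahead of the robot, y to its left, z up, the work surface at z = 0. Lengths are in m, angles in rad, forces in N, time in s.
With the tool pointing down it reaches from about 0.4 to 0.85 m from the base axis. Payload 10.4 kg.
Tool frame: the origin (TCP) lies between the finger pads; the fingertips stand 19 mm ahead of it and the grasp point (between the pads) is the TCP (manip.tip_reach is the z of the fingertips in the tool frame, in m); z points along the fingers, y is the direction in which the jaws open and shut (so a half turn about z gives the same grasp; the last joint's range is limited). The gripper opens to 85 mm and grips with 20 to 120 N. Pads are 22 mm wide; open, the fingers measure 114 mm over their backs; the gripper's body (76 mm by 85 mm) begins 54 mm behind the grasp point. The pads swing forward as they close: fully open they stand 13 mm farther back than shut.
Start: joints at [-1.206, 0.332, -0.065, 1.46, 0.022, 1.35, -0.088], TCP at [0.236, 0.579, 0.25] pointing down, gripper open.
Joint ranges: [-2.6, 2.6], [-0.5, 2.12], [-1.47, 1.34], [0.16, 2.42], [-1.27, 4.41], [0.06, 2.06], [-2.6, 2.6]. Speed limits (rad/s): [2.22, 2.22, 2.79, 2.79, 3.14, 3.14, 3.14].

## Interface

Orientations are given as a unit quaternion [x, y, z, w].
In Python, from workcell import sensors, cams, manip gives the robot as it stands.
- The arm moves only by the shell command python3 -m jog 'ROWS' [FORCE]. ROWS is JSON, a list of rows, each a list of 3 entries, a list of its own where there are three numbers: the shift along the world's x, y, z in m, then the turn, a rotation vector about the world's x, y, z in rad, then the opening in per cent of the stroke, from 0 (shut) to 100 (fully open). In form: [[[dx, dy, dz], [wx, wy, wz], grip], ...]. A call has 1 to 5 rows; each row shifts and turns the pose as measured when the row begins; what a row does not reach is not made up. A row lasts 1/8 s, in which the tool goes at most 62.5 mm and 10.7 degrees, less where a joint would pass 70% of its speed; a pose out of reach is approached as far as the arm can. A call with a gripper value outside its range is refused whole. The fingers move at their own pace and stop on an object; FORCE is the grip in N (left out, the last holds). Time passes only in rows, so rows that do not move let the fingers close. It gives the time, the measured TCP pose, the force and the opening at its end, in the units of the state.
- sensors.get_obs(): the state, without advancing time (a new reading comes with each control period).
- cams.camera(name): name is "side" or "top"; returns (picture, depth): 480x640x3 uint8, red, green, blue; 480x640 float32, m along the optical axis (not along the pixel's ray), 0 where there is no reading.
- cams.camera_model(name): a dict with "intrinsics" (3x3 intrinsics, pixels), "view" (4x4, takes a point from world to camera coordinates). Camera axes: x right, y down, z forward; pixel columns grow to the right and rows downward; lengths in m; the calibration is good to about 2 mm. A picture is of the moment at which its call begins. camera_model takes no time and is no camera call.
- manip.hand_in(): hands the job in, once; it reports no verdict.
The state is a dict: "clock": time; "joint_pos": joint angles; "joint_velocities": joint speeds; "tau": joint torques, N m; "position": TCP position; "ee_rot": TCP orientation; "ft_force": force on the tool from outside, world axes, zero at the start; "torque": the same for the moment, N m; "grip_width": opening from 0.0 (shut) to 1.0 (fully open).
Only numpy, scipy, OpenCV 4.12 (cv2) and the standard library are available. Lean on these libraries where they do the work, as an engineer would, in place of code of your own. Each camera call takes 0.05 s, during which the arm holds its last target.

## Task

The three vials in the aluminium scoop are to be washed, so first swing the flap of the Y-chute by its black knob all the way over, shutting the branch that leads to the square tote and leaving the way to the round basin clear. Then carry the scoop to the top of the chute and tip it just above the inlet so that all three vials slide down into the round basin, and set the empty scoop back down on the bench, standing level on its base. Leave the flap set, and leave the basin, the tote and the other things on the bench where they are.

Things in the scene. Friction and masses are not known exactly. Their poses are not given: they have to be found in the camera images.
- chute: Fixed Y-shaped sheet-steel chute on four legs, open on top. Origin on the bench directly below the flap's hinge; z up, x level and pointing downhill, y to the left looking downhill. Its floor slopes down along x at 27 degrees, walls 50 mm high stand square to it, 3 mm thick. A 125 mm wide trunk splits into two 110 mm wide branches turned 30 degrees left (+y) and right (-y).
- chute_hinge (a point): Point where the flap's hinge axis meets the chute floor, at the fork where the branches part, 120 mm above the bench (above the chute's origin). Along the slope the trunk begins to split 112 mm uphill of it and the branches end 100 mm past it.
- chute_exit_left (a point): Middle of the floor's end edge at the left (+y) branch; one receiver (basin or tote) stands under it.
- chute_exit_right (a point): Middle of the floor's end edge at the right (-y) branch; the other receiver stands under it.
- chute_inlet (a point): Middle of the inlet, on the chute floor's centre line, 175 mm uphill of the hinge along the slope, 199 mm above the bench. The inlet's uphill end is 25 mm farther up the slope, 180 mm wide, with no end wall; its side walls narrow to the 125 mm trunk over 65 mm.
- flap (a joint): Flap angle (rad). Dark steel vane 124 mm long, 45 mm high, hinged at the fork about an axis square to the sloping floor; its free end points uphill. 0 = on the centre line; positive swings free end and knob to the chute's -y side, shutting the right branch so parts run left (+y); negative the opposite. Stops at +-0.52. Stiff (about 2 N at the knob), stays as left; starts near the middle, within +-0.3.
- flap_knob (a point): Centre of the flap's black cylindrical knob, 22 mm in diameter, 30 mm long, 70 mm from the hinge axis. Its axis is square to the sloping floor, so it leans 27 degrees from vertical, top towards the chute's +x. Centre 84 mm from the floor, measured square to it; lower end 19 mm above the walls' edges. It moves on an arc parallel to the floor.
- scoop: Loose cast-aluminium scoop, 150 mm long, 96 mm wide, about 0.22 kg, open on top and at the front. Origin under the middle of its flat base; x to the open pouring lip, z up. Walls 52 mm high, lower near the lip; floor 3 mm thick, flat, rising over the last 53 mm to the lip 13 mm above the base. Under the handle's front strap 52 mm is free for vials to leave.
- scoop_grip (a point): Centre of the scoop's handle, a straight bar along the scoop's x above the scoop: 104 mm long, 22 mm wide (scoop's y), 18 mm high. This point is 20 mm behind (-x) and 88 mm above the scoop's origin.
- scoop_lip (a point): Middle of the scoop's pouring lip (top edge), 75 mm in front (+x) and 13 mm above the scoop's origin.
- vial1: Capped polyethylene vial with dry sample, 28 mm in diameter, 61 mm long with its slightly narrower cap, 20 g, slippery (friction about 0.2), lying crosswise in the scoop. Origin at its middle, x along its axis towards the cap.
- vial2: Second vial, alike.
- vial3: Third vial, alike.
- basin: Round stainless wash basin, 200 mm across the rim, 72 mm high, 0.45 kg, under the end of one branch of the chute (either one). Origin under its middle. The vials' destination.
- tote: Square white plastic tote, 190 x 190 mm, 68 mm high, 0.45 kg, under the end of the other branch. Origin under its middle.
- outlet_box: Fixed steel electrical outlet pedestal, 120 x 150 mm, 112 mm high. Origin under its middle. Bystander.
- reagent_bottle: White plastic bottle, 90 mm in diameter, 190 mm high. Origin under its middle. Bystander.
- wipes_carton: Carton of paper wipes, 120 x 115 mm, 85 mm high, a wipe sticking out of its top. Origin under its middle. Bystander.

How it is judged:
By the outcome, as a careful person would: the job done as asked, in the order asked, and still so for the second after the job is handed in, with the robot touching nothing.
It also fails if it takes over 64 s, if anything falls off the work surface, if the arm or the gripper's body presses on something with over 40 N, if the wrist force passes 120 N, or if a joint passes its speed limit or range.

## Working session

There is one attempt and no reset: what is moved stays moved. The work goes in short steps, Python scripts to look and compute and a shell command to move; the robot and the scene stay as the last step left them, time stands still between calls to the robot, and variables do not carry over. Pictures are saved under pics/ and viewed, and the job is handed in when it is done.

```bash
ls; mkdir -p pics; python3 - <<'E'
from workcell import sensors,cams,manip
import cv2,numpy as np
print(sensors.get_obs(), manip.tip_reach)
for n in("top","side"):
    p,d=cams.camera(n); cv2.imwrite(f"pics/{n}0.png",p[:,:,::-1]); np.save(f"pics/{n}0.npy",d)
    m=cams.camera_model(n); print(n,np.round(m["intrinsics"],1).tolist(),np.round(m["view"],3).tolist(),(d>0).mean())
E
```

```text
pics
{'clock': 0.0, 'joint_pos': array([-1.2056035 ,  0.33286806, -0.06467795,  1.46091174,  0.02159998,
        1.3498969 , -0.0885128 ]), 'joint_velocities': array([-0.00086541,  0.00169591,  0.00039541,  0.00029737,  0.00134419,
        0.00179526, -0.00075915]), 'tau': array([-1.35540929e-03, -6.25442290e+01,  4.87469835e-02, -3.91611779e+01,
        1.63302891e-02,  1.00335738e-02,  7.76482239e-05]), 'position': array([0.23622994, 0.57827517, 0.24953236]), 'ee_rot': array([ 1.92690220e-01,  9.81259393e-01, -6.87285212e-04, -9.89645842e-05]), 'ft_force': array([-0.2062113 , -0.2082729 , -0.24451278]), 'torque': array([0.00034463, 0.03285332, 0.00211199]), 'grip_width': 1.0007759175865305} 0.019
top [[483.5, 0.0, 319.5], [0.0, 483.5, 236.2], [0.0, 0.0, 1.0]] [[0.002, -1.0, -0.031, -0.036], [-0.987, 0.003, -0.161, 0.603], [0.161, 0.031, -0.986, 1.146], [0.0, 0.0, 0.0, 1.0]] 0.9961490885416666
side [[556.9, 0.0, 319.8], [0.0, 556.9, 236.1], [0.0, 0.0, 1.0]] [[0.802, -0.597, -0.006, -0.494], [-0.379, -0.502, -0.778, 0.309], [0.461, 0.626, -0.629, 1.27], [0.0, 0.0, 0.0, 1.0]] 0.99591796875
```

View pics/top0.png

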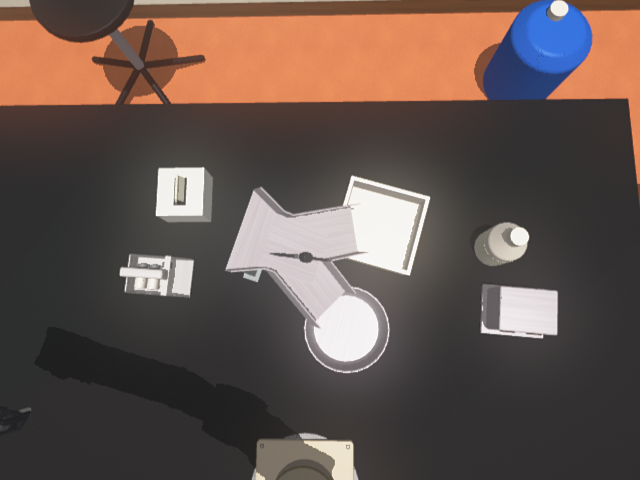

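View pics/side0.png

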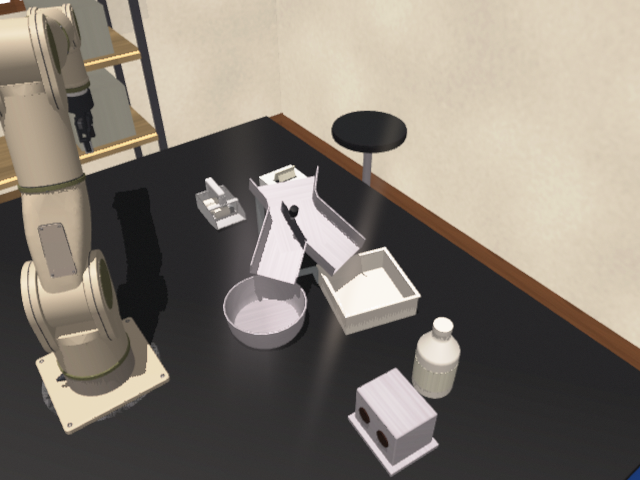

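The top view shows the chute running from its inlet at left (about 245,230) to the tote branch (355,230) and the basin branch (335,305). The knob is at (306,258). The scoop is at (158,275), with its handle bar at (142,272). The basin is on the chute's right (-y) branch, so the flap has to go negative. Next I measure.

```bash
cat > h.py <<'E'
from workcell import sensors,cams,manip
import cv2,numpy as np
def cloud(n,d):
    m=cams.camera_model(n);K=m["intrinsics"];V=np.array(m["view"])
    v,u=np.mgrid[0:480,0:640]
    P=np.stack([(u-K[0][2])/K[0][0]*d,(v-K[1][2])/K[1][1]*d,d],-1)
    return (P-V[:3,3])@V[:3,:3]
def proj(n,p):
    m=cams.camera_model(n);q=np.array(m["view"])@np.r_[p,1];k=np.array(m["intrinsics"])@q[:3];return k[:2]/k[2]
E
python3 - <<'E'
from h import *
t=cv2.imread("pics/top0.png");s=cv2.imread("pics/side0.png")
cv2.imwrite("pics/t_z.png",np.hstack([cv2.resize(t[230:320,110:210],None,fx=4,fy=4,interpolation=2),cv2.resize(t[180:270,220:320],None,fx=4,fy=4,interpolation=2)]))
cv2.imwrite("pics/s_z.png",cv2.resize(s[150:300,180:380],None,fx=4,fy=4,interpolation=2))
C=cloud("top",np.load("pics/top0.npy"))
for uv in [(306,258),(306,255),(260,190),(228,270),(245,230),(280,240),(340,240),(335,290),(125,271),(140,271),(160,271),(183,278),(190,260),(190,296),(127,256),(126,292),(148,284),(346,330),(100,300)]:
    print(uv,np.round(C[uv[1],uv[0]],3))
E
```

```text
(306, 258) [ 0.527 -0.015  0.24 ]
(306, 255) [ 0.533 -0.015  0.239]
(260, 190) [0.67  0.082 0.245]
(228, 270) [0.502 0.146 0.239]
(245, 230) [0.592 0.119 0.203]
(280, 240) [0.576 0.047 0.166]
(340, 240) [ 0.585 -0.087  0.103]
(335, 290) [ 0.469 -0.075  0.088]
(125, 271) [0.513 0.422 0.097]
(140, 271) [0.513 0.386 0.098]
(160, 271) [0.513 0.34  0.093]
(183, 278) [0.503 0.312 0.007]
(190, 260) [0.547 0.29  0.025]
(190, 296) [0.458 0.293 0.003]
(127, 256) [ 0.561  0.463 -0.001]
(126, 292) [0.466 0.436 0.052]
(148, 284) [0.487 0.393 0.028]
(346, 330) [ 0.374 -0.101  0.004]
(100, 300) [0.448 0.525 0.001]
```

View pics/t_z.png

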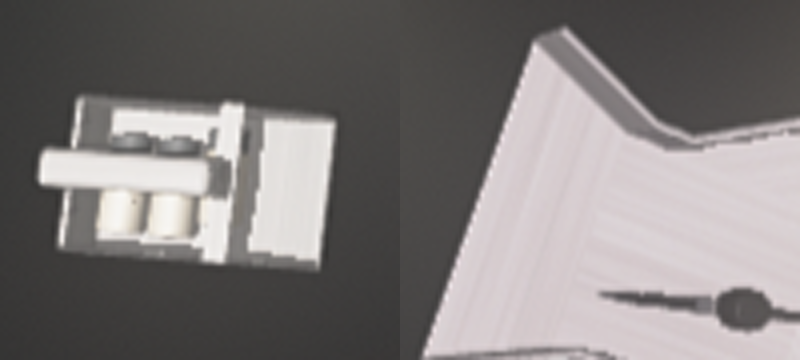

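View pics/s_z.png

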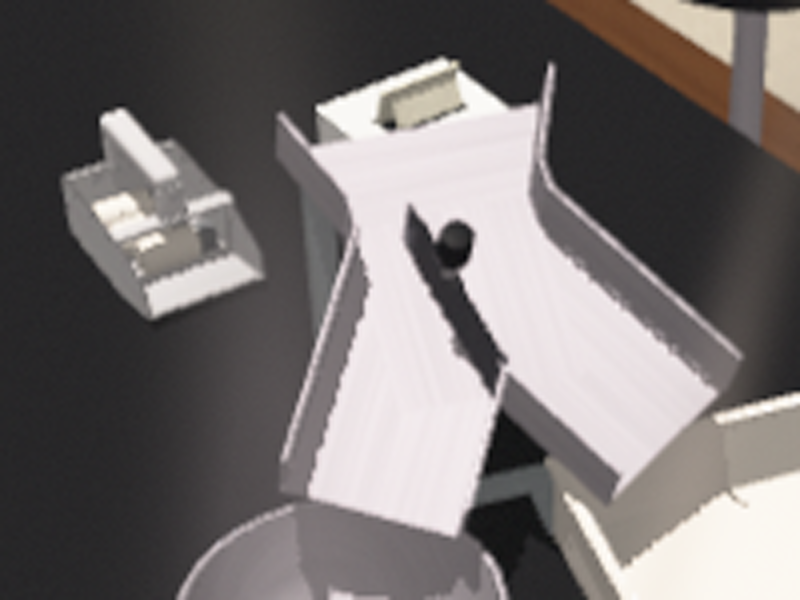

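```bash
cat > ch.py <<'E'
from h import *
C=cloud("top",np.load("pics/top0.npy"))
def fit(P):
    for _ in range(5):
        A=np.c_[P[:,:2],np.ones(len(P))];k=np.linalg.lstsq(A,P[:,2],rcond=None)[0]
        r=P[:,2]-A@k;P=P[abs(r)<max(.002,1.5*r.std())]
    return k,r.std(),len(P)
E
python3 - <<'E'
from ch import *
R=C[200:250,238:345].reshape(-1,3)
k,s,n=fit(R);print(k,s,n,"slope",np.degrees(np.arctan(np.hypot(*k[:2]))),"downhill yaw",np.arctan2(-k[1],-k[0]))
# floor end edge: floor pts near plane
import sys
P=C.reshape(-1,3);r=P[:,2]-(P[:,:2]@k[:2]+k[2]);m=(abs(r)<.005)&(P[:,2]>.07)&(P[:,0]>.4)&(P[:,0]<.72)&(abs(P[:,1])<.25)
Q=P[m];yaw=np.arctan2(-k[1],-k[0]);c,s_=np.cos(yaw),np.sin(yaw)
X=Q[:,0]*c+Q[:,1]*s_;Y=-Q[:,0]*s_+Q[:,1]*c
print("X range",np.percentile(X,[0,.5,99.5,100]))
for a in np.arange(X.min(),X.max(),.012):
    j=(X>=a)&(X<a+.012); print(round(a,3),j.sum(),np.round([Y[j].min(),Y[j].max(),np.median(Q[j,2])],3))
E
```

```text
[-0.06263413  0.49600131  0.18284204] 0.01072449136490511 3496 slope 26.5623161847953 downhill yaw -1.4451830315644736
X range [-0.08604137 -0.06145062  0.22168779  0.23486732]
-0.086 5 [0.516 0.52  0.219]
-0.074 7 [0.519 0.584 0.211]
-0.062 62 [0.52  0.616 0.208]
-0.05 121 [0.519 0.634 0.205]
-0.038 143 [0.52  0.643 0.199]
-0.026 125 [0.519 0.645 0.193]
-0.014 122 [0.505 0.631 0.187]
-0.002 141 [0.489 0.64  0.181]
0.01 139 [0.47  0.633 0.175]
0.022 124 [0.451 0.63  0.169]
0.034 143 [0.432 0.625 0.163]
0.046 119 [0.416 0.627 0.157]
0.058 122 [0.397 0.62  0.151]
0.07 115 [0.394 0.617 0.145]
0.082 117 [0.543 0.624 0.139]
0.094 112 [0.541 0.617 0.133]
0.106 112 [0.516 0.611 0.127]
0.118 121 [0.499 0.613 0.121]
0.13 120 [0.481 0.61  0.115]
0.142 105 [0.462 0.61  0.109]
0.154 115 [0.447 0.607 0.103]
0.166 94 [0.535 0.599 0.098]
0.178 87 [0.537 0.601 0.091]
0.19 49 [0.539 0.594 0.086]
0.202 2 [0.437 0.437 0.073]
0.214 10 [0.421 0.434 0.073]
0.226 9 [0.401 0.511 0.071]
```

```bash
cat >> ch.py <<'E'
P=C.reshape(-1,3);P=P[(P[:,2]>.06)&(P[:,2]<.235)&(P[:,0]>.38)&(P[:,0]<.7)&(P[:,1]>-.2)&(P[:,1]<.17)]
rng=np.random.default_rng(0);best=(0,)
for _ in range(3000):
    T=P[rng.choice(len(P),3,0)];n=np.cross(T[1]-T[0],T[2]-T[0])
    if np.linalg.norm(n)<1e-5: continue
    n/=np.linalg.norm(n); n*=np.sign(n[2])
    if abs(n[2]-np.cos(np.radians(27)))>.03: continue
    c=(abs((P-T[0])@n)<.003).sum()
    if c>best[0]: best=(c,n,T[0])
_,n,o=best
Q=P[abs((P-o)@n)<.003];o=Q.mean(0);n=np.linalg.svd(Q-o,full_matrices=False)[2][2];n*=np.sign(n[2])
E
python3 - <<'E'
from ch import *
yaw=np.arctan2(n[1],n[0]);print(len(Q),n,"slope",np.degrees(np.arccos(n[2])),"yaw",yaw,np.degrees(yaw))
cy,sy=np.cos(yaw),np.sin(yaw);x=np.array([cy,sy]);y=np.array([-sy,cy])
X=Q[:,:2]@x;Y=Q[:,:2]@y
for a in np.arange(X.min(),X.max(),.012):
    j=(X>=a)&(X<a+.012); print(round(a,3),j.sum(),np.round([Y[j].min(),Y[j].max(),np.median(Q[j,2])],3))
# z along X at hinge=.120
kk=np.polyfit(X,Q[:,2],1);Xh=(.120-kk[1])/kk[0];print(kk,"Xhinge",Xh,"X inlet",(.199-kk[1])/kk[0], "Xmin pct",np.percentile(X,[.2,1]))
A=np.array([.67,.082]);B=np.array([.502,.146]);print((A@x,A@y),(B@x,B@y))
kn=np.array([.530,-.015]);print("knob top",kn@x-Xh,kn@y)
E
```

```text
7558 [-0.14099818 -0.4318848   0.89083951] slope 27.02107005078239 yaw -1.8863587824653179 -108.08039688269928
-0.309 420 [0.431 0.617 0.208]
-0.297 416 [0.439 0.607 0.201]
-0.285 384 [0.444 0.602 0.196]
-0.273 347 [0.45  0.596 0.19 ]
-0.261 303 [0.455 0.592 0.183]
-0.249 297 [0.463 0.586 0.177]
-0.237 272 [0.456 0.587 0.171]
-0.225 293 [0.447 0.593 0.165]
-0.213 303 [0.442 0.6   0.159]
-0.201 335 [0.434 0.609 0.152]
-0.189 358 [0.428 0.616 0.147]
-0.177 368 [0.42  0.624 0.14 ]
-0.165 387 [0.41  0.631 0.134]
-0.153 433 [0.403 0.64  0.128]
-0.141 453 [0.394 0.647 0.122]
-0.129 499 [0.385 0.658 0.116]
-0.117 486 [0.377 0.664 0.109]
-0.105 462 [0.375 0.668 0.104]
-0.093 356 [0.4   0.644 0.098]
-0.081 228 [0.423 0.626 0.092]
-0.069 112 [0.447 0.603 0.086]
-0.057 10 [0.465 0.578 0.081]
-0.045 7 [0.487 0.559 0.071]
-0.033 24 [0.486 0.563 0.067]
-0.021 5 [0.486 0.562 0.062]
[-0.50977619  0.05325493] Xhinge -0.1309301415199552 X inlet -0.2859001101537025 Xmin pct [-0.30770917 -0.30613339]
(np.float64(-0.28588630759606715), np.float64(0.6114679215863144)) (np.float64(-0.2945871116025397), np.float64(0.43190095355031677))
knob top -0.019296666516795735 0.5084849124085092
```

```bash
cat > sc.py <<'E'
from h import *
def scoop(C,im=None,z0=.088,z1=.105,box=(.40,.65,.22,.56)):
    P=C.reshape(-1,3);P=P[(P[:,0]>box[0])&(P[:,0]<box[1])&(P[:,1]>box[2])&(P[:,1]<box[3])]
    H=P[(P[:,2]>z0)&(P[:,2]<z1)]
    r=cv2.minAreaRect((H[:,:2]*1000).astype(np.float32)); print("handle rect mm",r,len(H),"z",np.median(H[:,2]))
    W=P[(P[:,2]>.006)&(P[:,2]<.12)]
    print("all rect mm",cv2.minAreaRect((W[:,:2]*1000).astype(np.float32)),len(W))
    return H,W
E
python3 - <<'E'
from sc import *
for n in("top","side"):
    C=cloud(n,np.load(f"pics/{n}0.npy"));H,W=scoop(C)
    for a in np.arange(.28,.46,.012):
        j=(H[:,1]>=a)&(H[:,1]<a+.012)
        if j.sum(): print(round(a,3),j.sum(),np.round([H[j,0].min(),H[j,0].max(),np.median(H[j,2])],3))
E
```

```text
handle rect mm ((576.2562255859375, 373.88165283203125), (103.2839126586914, 168.4498291015625), 79.56049346923828) 401 z 0.09540983443275383
all rect mm ((526.8901977539062, 376.39044189453125), (245.1431121826172, 312.9114990234375), 1.5465478897094727) 2179
0.304 1 [0.65  0.65  0.088]
0.316 1 [0.65  0.65  0.089]
0.328 28 [0.497 0.65  0.093]
0.34 46 [0.496 0.516 0.096]
0.352 49 [0.497 0.65  0.095]
0.364 45 [0.497 0.518 0.096]
0.376 45 [0.499 0.518 0.096]
0.388 48 [0.499 0.521 0.095]
0.4 48 [0.499 0.521 0.096]
0.412 43 [0.501 0.521 0.097]
0.424 44 [0.501 0.523 0.095]
0.436 3 [0.504 0.518 0.092]
handle rect mm ((571.864990234375, 375.293701171875), (112.25199890136719, 163.10403442382812), 81.56726837158203) 164 z 0.09665505534984464
all rect mm ((528.7449951171875, 394.38043212890625), (240.96551513671875, 336.3825988769531), 1.6019164323806763) 1558
0.304 2 [0.644 0.645 0.091]
0.328 21 [0.493 0.648 0.095]
0.34 19 [0.491 0.511 0.096]
0.352 22 [0.492 0.513 0.097]
0.364 13 [0.493 0.512 0.097]
0.376 23 [0.493 0.518 0.097]
0.388 14 [0.498 0.514 0.097]
0.4 18 [0.496 0.518 0.098]
0.412 17 [0.497 0.516 0.097]
0.424 13 [0.497 0.517 0.096]
0.436 2 [0.501 0.516 0.093]
```

```bash
python3 -m jog '[[[0,0,0.04],[0,0,0],100],[[0.02,-0.04,0.04],[0,0,-0.1],80],[[0.025,-0.05,0.01],[0,0,-0.13],60],[[0.025,-0.05,0],[0,0,-0.13],40],[[0.025,-0.05,0],[0,0,-0.13],40]]' 30; python3 -m jog '[[[0.025,-0.05,0],[0,0,-0.13],40],[[0.025,-0.05,0],[0,0,-0.13],40],[[0.025,-0.05,0],[0,0,-0.13],40],[[0.025,-0.05,0],[0,0,-0.13],40],[[0.025,-0.05,0],[0,0,-0.13],40]]'
```

```text
clock: 0.72
position: [0.3297, 0.3848, 0.3385]
ee_rot: [0.428, 0.904, -0.003, -0.002]
ft_force: [0.5, 0.4, -1.0]
grip_width: 0.395
clock: 1.35
position: [0.4569, 0.1253, 0.3377]
ee_rot: [0.702, 0.712, -0.002, -0.004]
ft_force: [0.7, -0.1, -0.3]
grip_width: 0.398
```

```bash
python3 -m jog '[[[0.025,-0.05,0],[0,0,-0.12],40],[[0.025,-0.05,0],[0,0,-0.12],40],[[0.02,-0.037,0],[0,0,-0.09],40],[[0,0,0],[0,0,0],40]]'; python3 - <<'E'
from h import *
p,d=cams.camera("side");cv2.imwrite("pics/s1.png",cv2.resize(p[100:320,180:420,::-1],None,fx=3,fy=2.7))
E
```

```text
clock: 1.85
position: [0.5284, -0.0214, 0.3371]
ee_rot: [0.815, 0.579, -0.002, -0.003]
ft_force: [-0.2, 0.2, -0.1]
grip_width: 0.399
```

View pics/s1.png

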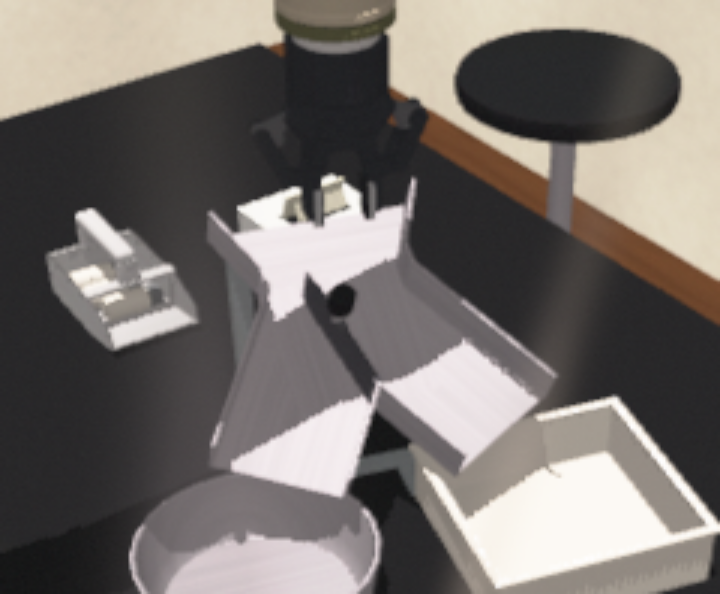

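The side view shows the fingers centred above the knob (image about 340,300). I descend around it, slightly open.

```bash
python3 -m jog '[[[0.002,0.007,-0.03],[0,0,0],60],[[0,0,-0.035],[0,0,0],60],[[0,0,-0.03],[0,0,0],60],[[0,0,-0.012],[0,0,0],60],[[0,0,0],[0,0,0],38]]'; python3 -m jog '[[[0,0,0],[0,0,0],38],[[0,0,0],[0,0,0],38]]'; python3 - <<'E'
from h import *
p,d=cams.camera("side");cv2.imwrite("pics/s2.png",cv2.resize(p[100:320,180:420,::-1],None,fx=3,fy=2.7))
E
```

```text
clock: 2.52
position: [0.5287, -0.0058, 0.2274]
ee_rot: [0.811, 0.585, -0.001, -0.005]
ft_force: [0.1, 0.0, 0.3]
grip_width: 0.406
clock: 2.78
position: [0.5295, -0.0053, 0.2295]
ee_rot: [0.811, 0.586, 0.0, -0.005]
ft_force: [-0.4, 0.7, 0.4]
grip_width: 0.379
```

View pics/s2.png

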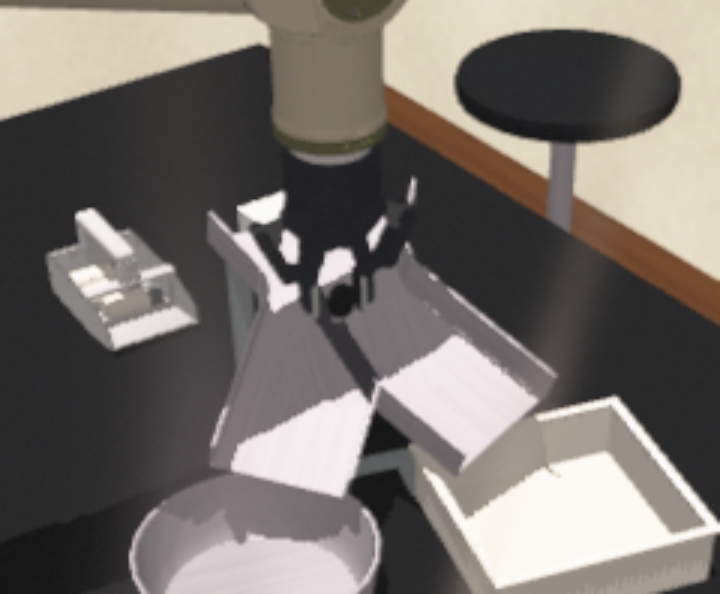

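```bash
python3 -m jog '[[[0.01,-0.009,0],[0,0,0],38],[[0.012,-0.007,0],[0,0,0],38],[[0.012,-0.006,0],[0,0,0],38],[[0.01,-0.004,0],[0,0,0],38],[[0.004,-0.002,0],[0,0,0],38]]'
```

```text
clock: 3.45
position: [0.5807, -0.0356, 0.2295]
ee_rot: [0.811, 0.586, -0.0, -0.005]
ft_force: [-2.7, 1.1, -0.2]
grip_width: 0.375
```

```bash
python3 -m jog '[[[0.005,-0.002,0],[0,0,0],38],[[0,0,0],[0,0,0],38]]'
```

```text
clock: 3.7
position: [0.5805, -0.0353, 0.2279]
ee_rot: [0.81, 0.586, -0.005, -0.011]
ft_force: [-1.3, -0.6, 1.0]
grip_width: 0.378
```

```bash
python3 -m jog '[[[0.004,-0.001,0],[0,0,0],38]]';python3 -m jog '[[[0.006,-0.002,0],[0,0,0],38]]'; python3 - <<'E'
from h import *
p,d=cams.camera("side");cv2.imwrite("pics/s3.png",cv2.resize(p[100:320,180:420,::-1],None,fx=3,fy=2.7))
p,d=cams.camera("top");cv2.imwrite("pics/t3.png",cv2.resize(p[170:350,220:440,::-1],None,fx=3,fy=3))
E
```

```text
clock: 3.82
position: [0.5814, -0.0354, 0.2273]
ee_rot: [0.81, 0.586, -0.008, -0.015]
ft_force: [-27.1, 5.9, 9.8]
grip_width: 0.382
clock: 3.95
position: [0.5819, -0.0355, 0.2268]
ee_rot: [0.81, 0.587, -0.013, -0.021]
ft_force: [-46.2, 10.4, 26.4]
grip_width: 0.383
```

View pics/s3.png

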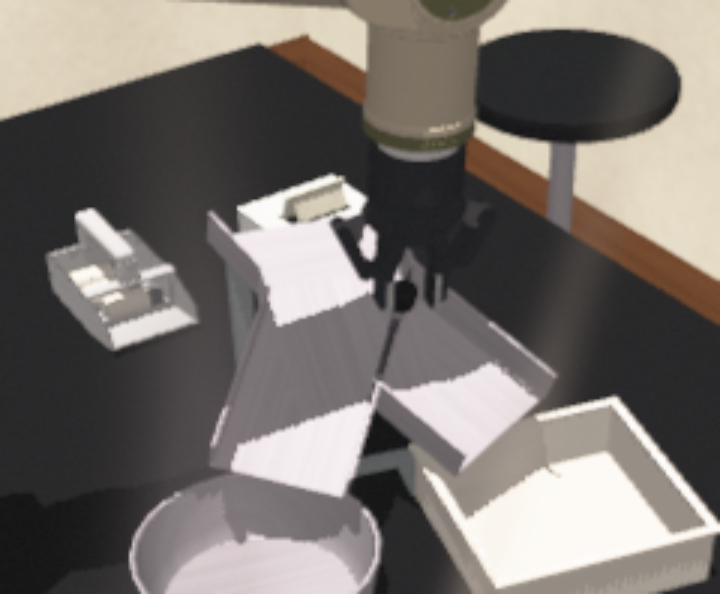

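View pics/t3.png

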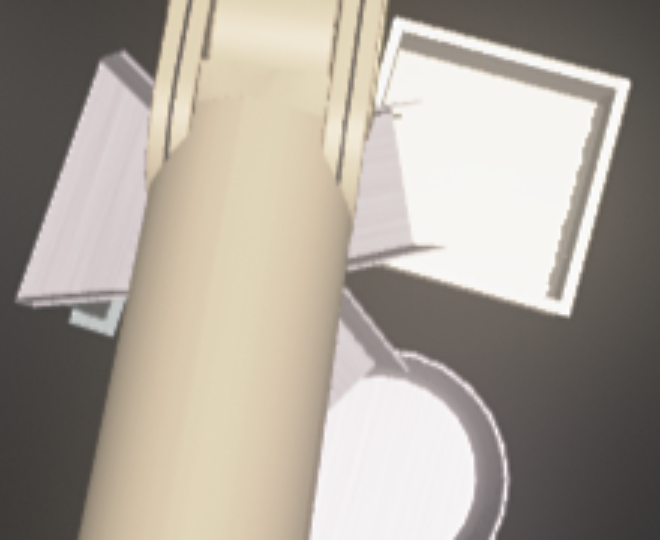

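The flap is on its stop: the force climbed to 46 N with no further travel. I ease off and lift away.

```bash
python3 -m jog '[[[-0.004,0.001,0],[0,0,0],38],[[0,0,0],[0,0,0],55],[[0,0,0.02],[0,0,0],55],[[0,0,0.035],[0,0,0],60]]';python3 - <<'E'
from workcell import sensors
from scipy.spatial.transform import Rotation as R
r=R.from_quat(sensors.get_obs()["ee_rot"])
print(r.as_matrix().round(3))
yaw=-.058
t=R.from_matrix(np.array([[-np.sin(0),0,0]]) ) if 0 else None
import numpy as np
def tgt(h): # jaw heading h, down
    y=np.array([np.cos(h),np.sin(h),0]);z=np.array([0,0,-1]);return R.from_matrix(np.c_[np.cross(y,z),y,z])
print((tgt(-.058)*r.inv()).as_rotvec().round(3))
E
```

```text
clock: 4.55
position: [0.5774, -0.0342, 0.2804]
ee_rot: [0.809, 0.587, -0.014, -0.022]
ft_force: [-0.4, -0.1, -0.3]
grip_width: 0.602
[[ 0.311  0.949 -0.048]
 [ 0.95  -0.311  0.018]
 [ 0.002 -0.052 -0.999]]
[-0.012 -0.051  0.258]
```

```bash
python3 -m jog '[[[0,0,0.05],[0,-0.02,0.02],80],[[-0.008,0.045,0.02],[0,-0.02,0.03],100],[[-0.008,0.05,0],[0,-0.01,0.03],100],[[-0.008,0.05,0],[0,0,0.03],100],[[-0.008,0.05,0],[0,0,0.03],100]]'; python3 -m jog '[[[-0.008,0.05,0],[0,0,0.03],100],[[-0.008,0.05,0],[0,0,0.03],100],[[-0.008,0.05,-0.02],[0,0,0.03],100],[[-0.008,0.045,-0.04],[0,0,0.03],100],[[0,0,0],[0,0,0],100]]'
python3 - <<'E'
from h import *
p,d=cams.camera("top");cv2.imwrite("pics/t4.png",cv2.resize(p[170:350,220:440,::-1],None,fx=3,fy=3))
np.save("pics/top4.npy",d)
E
```

```text
clock: 5.18
position: [0.549, 0.1599, 0.3581]
ee_rot: [0.769, 0.64, 0.012, -0.002]
ft_force: [0.8, 0.3, -0.8]
grip_width: 1.001
clock: 5.8
position: [0.5165, 0.3667, 0.2977]
ee_rot: [0.726, 0.688, 0.016, -0.002]
ft_force: [0.6, -0.9, -0.3]
grip_width: 1.002
```

View pics/t4.png

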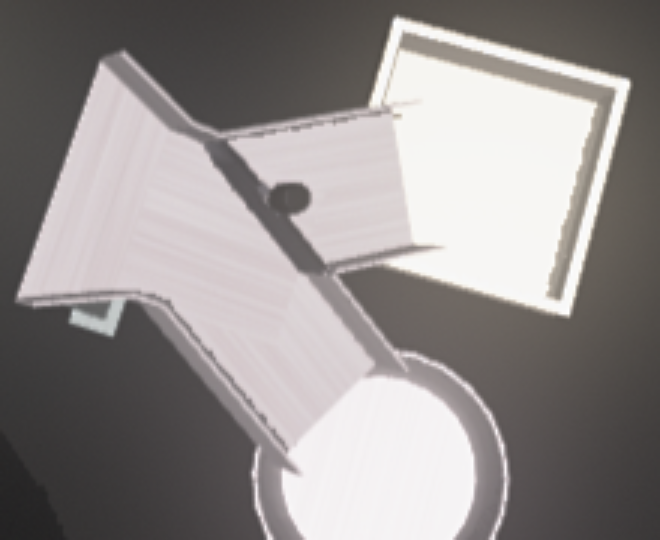

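The flap now lies from the fork (320,270) to the left trunk wall (210,140), so the tote branch is shut and the basin way is clear. Next I grasp the scoop.

```bash
cat > rt.py <<'E'
from workcell import sensors
from scipy.spatial.transform import Rotation as R
import numpy as np,sys
def tgt(h):
    y=np.array([np.cos(h),np.sin(h),0]);z=np.array([0,0,-1]);return R.from_matrix(np.c_[np.cross(y,z),y,z])
def err(T,p):
    o=sensors.get_obs();r=R.from_quat(o["ee_rot"]);print("dpos",(np.array(p)-o["position"]).round(4),"drot",(T*r.inv()).as_rotvec().round(4))
E
python3 -c "
from rt import *
err(tgt(-.058),[.508,.384,.089])"
```

```text
dpos [-0.0104  0.0194 -0.2112] drot [-0.0267  0.024  -0.0015]
```

```bash
python3 -m jog '[[[-0.01,0.019,-0.04],[-0.027,0.024,0],100],[[0,0,-0.04],[0,0,0],100],[[0,0,-0.03],[0,0,0],100],[[0,0,0],[0,0,0],100]]';python3 -c "
from rt import *
err(tgt(-.058),[.508,.384,.089])
from h import *
p,d=cams.camera('side');cv2.imwrite('pics/s5.png',cv2.resize(p[100:300,140:340,::-1],None,fx=3,fy=3))"
```

```text
clock: 6.35
position: [0.5146, 0.3803, 0.1934]
ee_rot: [0.73, 0.684, 0.005, 0.002]
ft_force: [-0.5, 0.3, -0.6]
grip_width: 0.996
dpos [-0.0066  0.0037 -0.1044] drot [-0.0038  0.0099  0.0069]
```

View pics/s5.png

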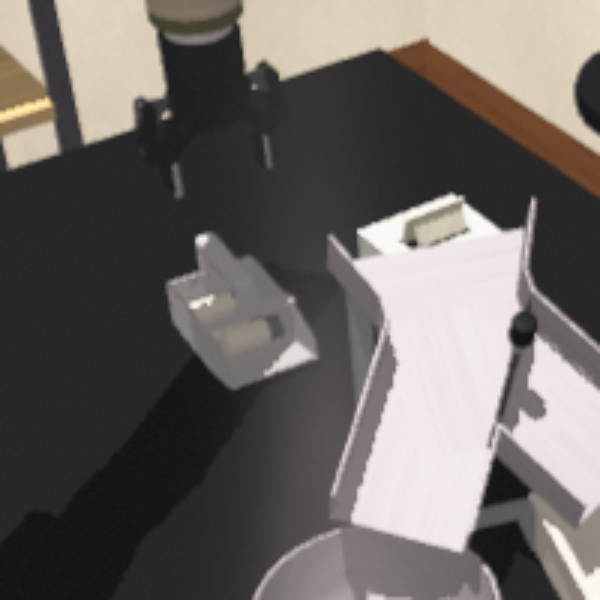

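```bash
python3 -m jog '[[[-0.007,0.004,-0.035],[-0.004,0.01,0.007],90],[[0,0,-0.035],[0,0,0],75],[[0,0,-0.02],[0,0,0],65],[[0,0,-0.005],[0,0,0],60],[[0,0,0],[0,0,0],60]]';python3 -c "
from rt import *
err(tgt(-.058),[.508,.384,.089])
from h import *
p,d=cams.camera('side');cv2.imwrite('pics/s6.png',cv2.resize(p[130:250,160:310,::-1],None,fx=4,fy=4))"
```

```text
clock: 7.02
position: [0.5158, 0.3857, 0.1099]
ee_rot: [0.729, 0.685, 0.01, 0.001]
ft_force: [-0.5, 0.5, 1.4]
grip_width: 0.602
dpos [-0.0078 -0.0017 -0.0209] drot [-0.0123  0.0158  0.0048]
```

View pics/s6.png

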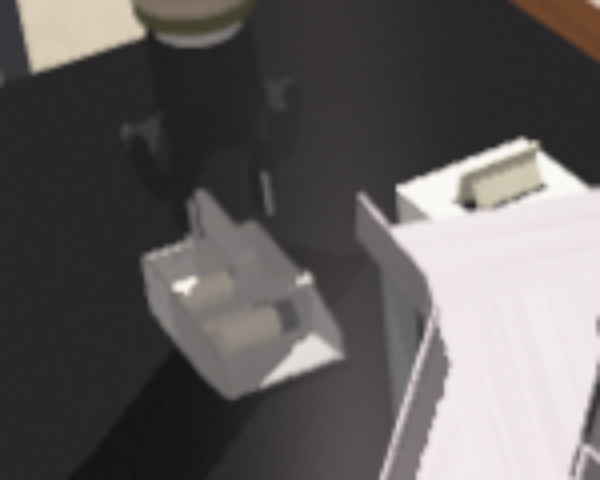

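```bash
python3 -m jog '[[[-0.008,-0.002,0],[-0.012,0.015,0.005],60],[[-0.002,0,-0.01],[0,0,0],60],[[-0.001,0,-0.009],[0,0,0],60],[[0,0,0],[0,0,0],60]]';python3 -c "
from rt import *
err(tgt(-.058),[.508,.384,.089])"
```

```text
clock: 7.58
position: [0.5045, 0.3844, 0.0917]
ee_rot: [0.727, 0.687, 0.001, -0.0]
ft_force: [0.6, 0.3, 0.8]
grip_width: 0.6
dpos [ 0.0035 -0.0004 -0.0027] drot [-0.0016  0.0016 -0.001 ]
```

```bash
python3 -m jog '[[[0.003,0,-0.004],[0,0,0],40],[[0,0,0],[0,0,0],15],[[0,0,0],[0,0,0],15],[[0,0,0],[0,0,0],15],[[0,0,0],[0,0,0],15]]' 60;python3 -c "
from rt import *
err(tgt(-.058),[.508,.384,.089])"
```

```text
clock: 8.2
position: [0.5079, 0.3843, 0.0873]
ee_rot: [0.727, 0.687, 0.001, 0.0]
ft_force: [-0.2, -0.3, -3.2]
grip_width: 0.249
dpos [ 0.0001 -0.0003  0.0017] drot [-0.0014  0.0015 -0.0008]
```

```bash
python3 -m jog '[[[0,0,0.01],[0,0,0],15],[[0,0,0.015],[0,0,0],15],[[0,0,0.02],[0,0,0],15],[[0,0,0.02],[0,0,0],15],[[0,0,0],[0,0,0],15]]'; python3 -c "
from h import *
p,d=cams.camera('side');cv2.imwrite('pics/s7.png',cv2.resize(p[110:250,160:320,::-1],None,fx=4,fy=4))"
```

```text
clock: 8.82
position: [0.5081, 0.3842, 0.1579]
ee_rot: [0.727, 0.687, 0.002, 0.0]
ft_force: [-0.2, 1.2, -2.9]
grip_width: 0.246
```

View pics/s7.png

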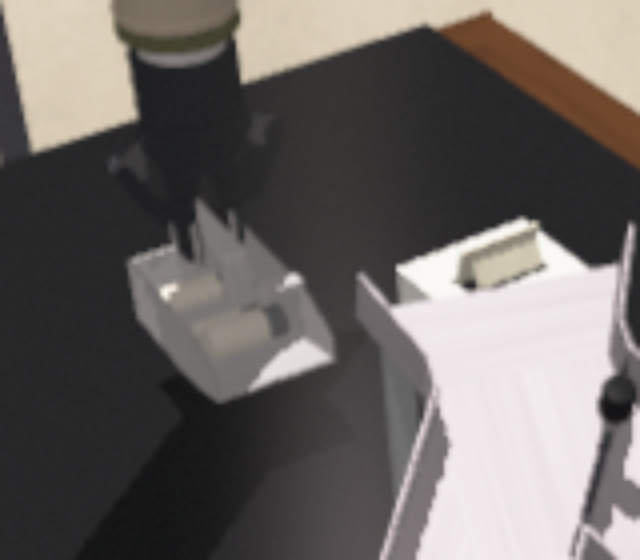

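The scoop is up and level, with the vials still inside. I continue lifting and carry it over.

```bash
python3 -m jog '[[[0,0,0.02],[0,0,0],15],[[0,0,0.03],[0,0,0],15],[[0,0,0.035],[0,0,0],15],[[0,0,0.035],[0,0,0],15],[[0,0,0.035],[0,0,0],15]]';python3 -m jog '[[[0.005,-0.01,0.03],[0,0,-0.02],15],[[0.01,-0.018,0.01],[0,0,-0.03],15],[[0.012,-0.022,0],[0,0,-0.03],15],[[0.012,-0.022,0],[0,0,-0.03],15],[[0.012,-0.022,0],[0,0,-0.03],15]]'; python3 -m jog '[[[0.012,-0.022,0],[0,0,-0.03],15],[[0.012,-0.022,0],[0,0,-0.03],15],[[0.012,-0.022,0],[0,0,-0.03],15],[[0.006,-0.01,0],[0,0,-0.02],15],[[0,0,0],[0,0,0],15]]';
cat > pour.py <<'E'
from rt import *
yaw=-1.8864;ex=np.array([np.cos(yaw),np.sin(yaw),0]);ey=np.array([-np.sin(yaw),np.cos(yaw),0]);hg=np.array([.5373,-.0377,0])
def pour(th,lx,lz):
    c,s=np.cos(th),np.sin(th)
    p=hg+ex*(lx-.095*c+.075*s)+np.array([0,0,lz+.095*s+.075*c])
    T=R.from_rotvec(ey*th)*tgt(yaw+np.pi/2)
    print("th",round(np.degrees(th)),p.round(4));err(T,p)
def now():
    o=sensors.get_obs();r=R.from_quat(o["ee_rot"]);S=r*tgt(0).inv() # scoop yaw-90
    xs=-r.as_matrix()[:,0] if (-r.as_matrix()[:,0])@ex>0 else r.as_matrix()[:,0]
    zs=-r.as_matrix()[:,2];lip=o["position"]+.095*xs-.075*zs
    d=lip-hg;print("pitch deg",np.degrees(np.arcsin(-xs[2])).round(1),"lip chute",(d@ex).round(4),(d@ey).round(4),lip[2].round(4),"floor",(.120-(d@ex)*.5095).round(4),"qs",o["joint_pos"].round(2),o["clock"])
E
python3 -c "
from pour import *
now();pour(0,-.15,.245);pour(.35,-.15,.235);pour(.785,-.15,.22)"
```

```text
clock: 9.5
position: [0.5043, 0.3816, 0.308]
ee_rot: [0.727, 0.687, -0.006, 0.0]
ft_force: [-0.1, -0.0, -3.4]
grip_width: 0.246
clock: 10.12
position: [0.557, 0.2824, 0.3456]
ee_rot: [0.775, 0.632, -0.008, -0.001]
ft_force: [0.2, 0.3, -3.2]
grip_width: 0.247
clock: 10.75
position: [0.603, 0.1974, 0.3445]
ee_rot: [0.813, 0.583, -0.008, -0.001]
ft_force: [-0.4, 0.3, -2.4]
grip_width: 0.244
pitch deg -0.7 lip chute -0.148 -0.0124 0.2707 floor 0.1954 qs [-0.71  0.35  0.45  1.28 -0.15  1.56 -0.61] 10.75
th 0 [0.6133 0.1952 0.32  ]
dpos [ 0.0103 -0.0022 -0.0245] drot [ 0.0087 -0.0145  0.0113]
th 20 [0.6036 0.1653 0.338 ]
dpos [ 0.0006 -0.0321 -0.0064] drot [ 0.3408 -0.1249  0.0092]
th 45 [0.5883 0.1184 0.3402]
dpos [-0.0147 -0.079  -0.0043] drot [ 0.7537 -0.2618  0.0063]
```

```bash
python3 -m jog '[[[0.006,-0.002,-0.006],[0.05,-0.025,0.005],15],[[0.004,-0.008,-0.004],[0.08,-0.03,0.005],15],[[-0.003,-0.008,-0.002],[0.08,-0.03,0],15],[[0,0,0],[0,0,0],15]]'; python3 -c "
from pour import *
now();pour(.35,-.15,.228);pour(.785,-.15,.215)
from h import *
p,d=cams.camera('side');cv2.imwrite('pics/s8.png',cv2.resize(p[60:260,180:380,::-1],None,fx=3,fy=3))"
```

```text
clock: 11.25
position: [0.6088, 0.1847, 0.3319]
ee_rot: [0.802, 0.587, 0.09, -0.063]
ft_force: [0.1, 0.3, -2.1]
grip_width: 0.242
pitch deg 12.6 lip chute -0.1573 -0.0001 0.2379 floor 0.2001 qs [-0.62  0.25  0.43  1.44 -0.3   1.37 -0.47] 11.25
th 20 [0.6036 0.1653 0.331 ]
dpos [-0.0052 -0.0194 -0.0008] drot [ 0.1247 -0.0361 -0.0073]
th 45 [0.5883 0.1184 0.3352]
dpos [-0.0205 -0.0663  0.0033] drot [ 0.5387 -0.1696 -0.0062]
```

View pics/s8.png

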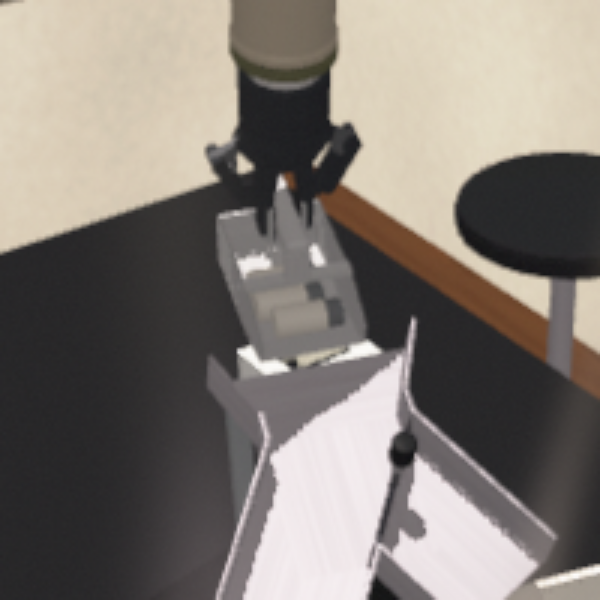

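The vials have rolled to the ramp, the lip is over the inlet. I tip on.

```bash
python3 -m jog '[[[-0.005,-0.019,0],[0.125,-0.036,-0.007],15],[[-0.005,-0.016,0.001],[0.12,-0.04,0],15],[[-0.005,-0.016,0.001],[0.12,-0.04,0],15],[[-0.005,-0.016,0.001],[0.14,-0.045,0],15],[[0,0,0],[0,0,0],15]]'; python3 -c "
from pour import *
now();pour(.785,-.15,.215)
from h import *
p,d=cams.camera('side');cv2.imwrite('pics/s9.png',cv2.resize(p[80:330,180:430,::-1],None,fx=2.4,fy=2.4))"
```

```text
clock: 11.92
position: [0.5878, 0.1288, 0.3356]
ee_rot: [0.746, 0.554, 0.3, -0.218]
ft_force: [0.6, -0.2, -1.7]
grip_width: 0.252
pitch deg 43.5 lip chute -0.1566 -0.0025 0.2158 floor 0.1998 qs [-0.37  0.12  0.48  1.75 -0.85  1.25  0.08] 11.925
th 45 [0.5883 0.1184 0.3352]
dpos [ 0.0005 -0.0104 -0.0004] drot [ 0.0275 -0.0011 -0.0195]
```

View pics/s9.png

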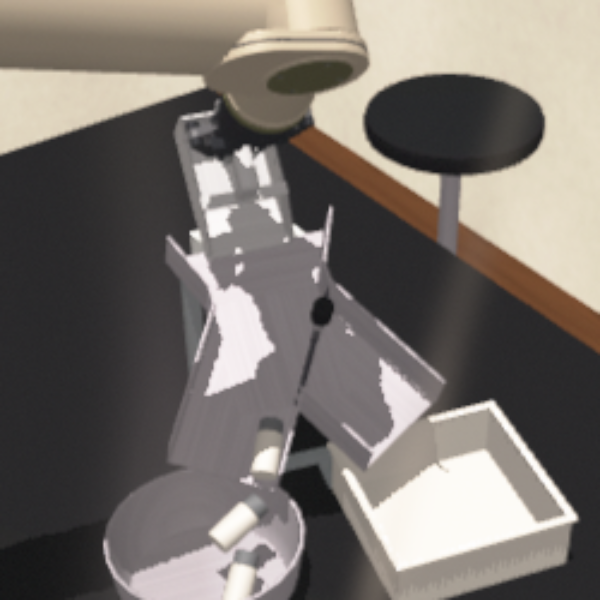

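Two vials are in the basin, at (240,520) and (240,575). The third is at the end of the branch (268,445). I wait and look again.

```bash
python3 -m jog '[[[0,0,0],[0,0,0],15],[[0,0,0],[0,0,0],15],[[0,0,0],[0,0,0],15],[[0,0,0],[0,0,0],15]]'; python3 -c "
from h import *
p,d=cams.camera('side');cv2.imwrite('pics/s10.png',cv2.resize(p[80:350,180:430,::-1],None,fx=2.2,fy=2.2))
p,d=cams.camera('top');cv2.imwrite('pics/t10.png',cv2.resize(p[170:390,220:440,::-1],None,fx=2.5,fy=2.5))"
```

```text
clock: 12.48
position: [0.5879, 0.1367, 0.3369]
ee_rot: [0.742, 0.56, 0.297, -0.218]
ft_force: [0.3, 0.1, -2.5]
grip_width: 0.245
```

View pics/s10.png

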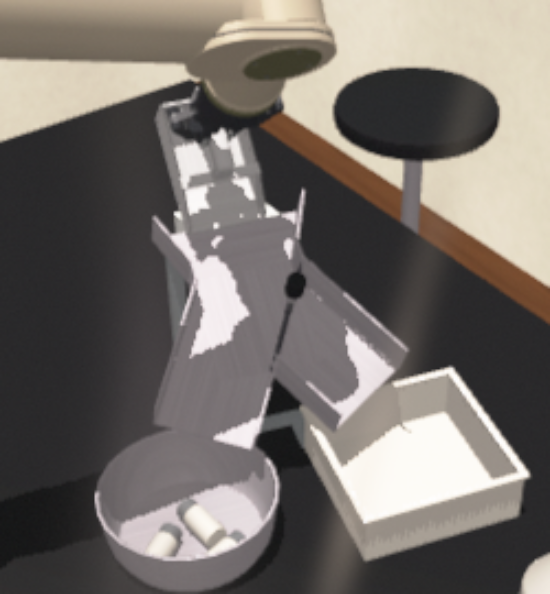

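View pics/t10.png

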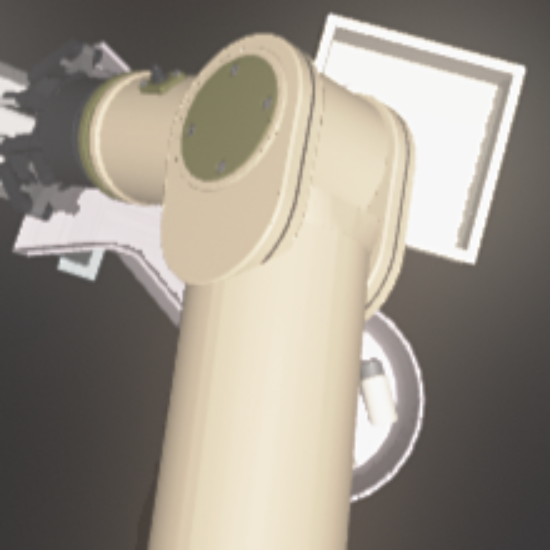

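All three vials lie in the basin at (205,520), (165,540) and (230,540), and the scoop is empty. I bring the scoop back.

```bash
python3 -m jog '[[[0,0.01,0.03],[0,0,0],15],[[0.005,0.02,0.02],[-0.08,0.03,0],15],[[0.005,0.03,0.01],[-0.14,0.045,0],15],[[0,0.03,0],[-0.15,0.05,0],15],[[0,0.03,0],[-0.15,0.05,0],15]]'; python3 -m jog '[[[-0.01,0.03,0],[-0.12,0.04,0.02],15],[[-0.015,0.03,0],[-0.05,0.02,0.04],15],[[-0.015,0.03,0],[0,0,0.04],15],[[0,0,0],[0,0,0],15]]'; python3 -c "
from rt import *
err(tgt(-.058),[.508,.384,.090])"
```

```text
clock: 13.2
position: [0.5993, 0.2511, 0.4]
ee_rot: [0.802, 0.589, 0.075, -0.06]
ft_force: [1.2, 0.1, -2.4]
grip_width: 0.248
clock: 13.7
position: [0.556, 0.3511, 0.3983]
ee_rot: [0.772, 0.635, -0.004, -0.009]
ft_force: [0.7, -0.5, -0.7]
grip_width: 0.248
dpos [-0.048   0.0329 -0.3083] drot [-0.007  -0.0182  0.1356]
```

```bash
python3 -m jog '[[[-0.024,0.016,-0.03],[-0.003,-0.009,0.07],15],[[-0.024,0.016,-0.05],[-0.003,-0.009,0.065],15],[[0,0,-0.05],[0,0,0],15],[[0,0,-0.04],[0,0,0],15],[[0,0,0],[0,0,0],15]]'; python3 -c "
from rt import *
err(tgt(-.058),[.508,.384,.090])"
```

```text
clock: 14.32
position: [0.5076, 0.3807, 0.2246]
ee_rot: [0.728, 0.686, 0.002, -0.0]
ft_force: [-0.3, 0.1, -1.9]
grip_width: 0.249
dpos [ 0.0004  0.0033 -0.1346] drot [-0.0026  0.002   0.002 ]
```

```bash
python3 -m jog '[[[0,0.003,-0.03],[-0.003,0.002,0],15],[[0,0,-0.035],[0,0,0],15],[[0,0,-0.02],[0,0,0],15],[[0,0,-0.01],[0,0,0],15],[[0,0,0],[0,0,0],15]]'; python3 -c "
from rt import *
err(tgt(-.058),[.508,.384,.0873])
from h import *
p,d=cams.camera('side');cv2.imwrite('pics/s11.png',cv2.resize(p[110:250,160:320,::-1],None,fx=4,fy=4))"
```

```text
clock: 14.95
position: [0.5134, 0.3844, 0.1375]
ee_rot: [0.73, 0.684, 0.006, 0.0]
ft_force: [-0.8, 0.0, -0.6]
grip_width: 0.248
dpos [-0.0054 -0.0004 -0.0502] drot [-0.0081  0.0098  0.007 ]
```

View pics/s11.png

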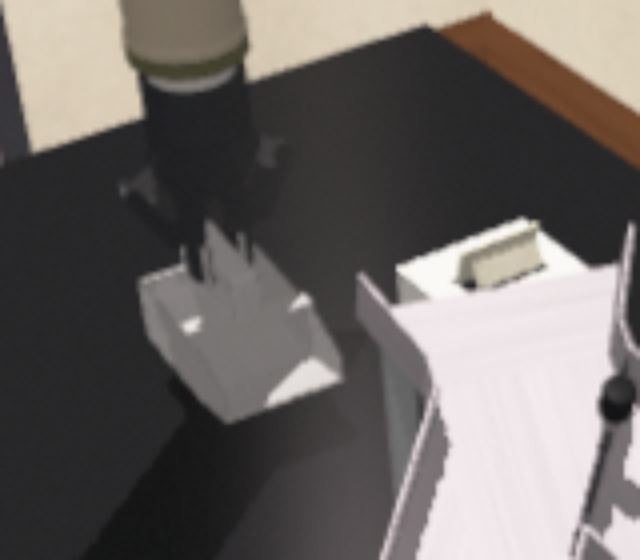

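```bash
python3 -m jog '[[[-0.005,0,-0.02],[-0.008,0.01,0.007],15],[[-0.002,0,-0.015],[0,0,0],15],[[0,0,-0.008],[0,0,0],15],[[0,0,0],[0,0,0],15]]'; python3 -c "
from rt import *
err(tgt(-.058),[.508,.384,.0873])"
```

```text
clock: 15.5
position: [0.5063, 0.3852, 0.0933]
ee_rot: [0.727, 0.687, 0.001, -0.0]
ft_force: [-0.4, 0.6, -1.3]
grip_width: 0.251
dpos [ 0.0017 -0.0012 -0.006 ] drot [-0.0013  0.0008 -0.001 ]
```

```bash
python3 -m jog '[[[0,0,-0.003],[0,0,0],15],[[0,0,-0.002],[0,0,0],15],[[0,0,0],[0,0,0],15]]';  python3 -m jog '[[[0,0,-0.001],[0,0,0],15],[[0,0,0],[0,0,0],15]]'
```

```text
clock: 15.88
position: [0.5069, 0.3854, 0.0888]
ee_rot: [0.727, 0.687, 0.001, -0.0]
ft_force: [0.5, -0.1, -1.8]
grip_width: 0.246
clock: 16.12
position: [0.5071, 0.3855, 0.0881]
ee_rot: [0.727, 0.687, 0.002, -0.0]
ft_force: [0.8, 0.6, -2.2]
grip_width: 0.25
```

```bash
python3 -m jog '[[[0,0,-0.002],[0,0,0],15],[[0,0,0],[0,0,0],15]]';
```

```text
clock: 16.38
position: [0.5077, 0.3859, 0.0874]
ee_rot: [0.727, 0.686, 0.003, -0.0]
ft_force: [0.4, -0.3, -1.1]
grip_width: 0.246
```

Contact has begun (the force is relieving). I release slowly.

```bash
python3 -m jog '[[[0,0,-0.001],[0,0,0],15],[[0,0,0],[0,0,0],30],[[0,0,0],[0,0,0],45],[[0,0,0],[0,0,0],60],[[0,0,0],[0,0,0],60]]' 20; python3 -m jog '[[[0,0,0.02],[0,0,0],65],[[0,0,0.03],[0,0,0],80],[[0,0,0.05],[0,0,0],90],[[0,0,0.05],[0,0,0],100],[[-0.03,0.02,0.05],[0,0,0],100]]'; python3 -m jog '[[[-0.04,0.04,0],[0,0,0.05],100],[[-0.04,0.04,0],[0,0,0.05],100],[[-0.03,0.03,0],[0,0,0.05],100],[[0,0,0],[0,0,0],100]]'
python3 - <<'E'
from sc import *
for n in("top","side"):
    p,d=cams.camera(n);cv2.imwrite(f"pics/{n}12.png",p[:,:,::-1])
    C=cloud(n,d);H=C.reshape(-1,3);H=H[(H[:,0]>.45)&(H[:,0]<.56)&(H[:,1]>.3)&(H[:,1]<.46)&(H[:,2]>.088)&(H[:,2]<.11)]
    k=np.linalg.lstsq(np.c_[H[:,:2]-[.508,.384],np.ones(len(H))],H[:,2],rcond=None)[0];print(n,len(H),k.round(3),H.mean(0).round(3))
E
```

```text
clock: 17.0
position: [0.5081, 0.3861, 0.0868]
ee_rot: [0.727, 0.686, 0.003, -0.0]
ft_force: [0.3, -0.5, -0.2]
grip_width: 0.602
clock: 17.62
position: [0.4789, 0.4018, 0.2933]
ee_rot: [0.729, 0.685, 0.002, 0.001]
ft_force: [0.3, 0.9, 0.3]
grip_width: 1.003
clock: 18.12
position: [0.3644, 0.5167, 0.3063]
ee_rot: [0.673, 0.739, 0.009, -0.001]
ft_force: [0.3, -0.5, -0.1]
grip_width: 1.0
top 397 [ 0.01  -0.     0.095] [0.508 0.386 0.095]
side 166 [0.081 0.001 0.097] [0.503 0.382 0.096]
```

View pics/top12.png

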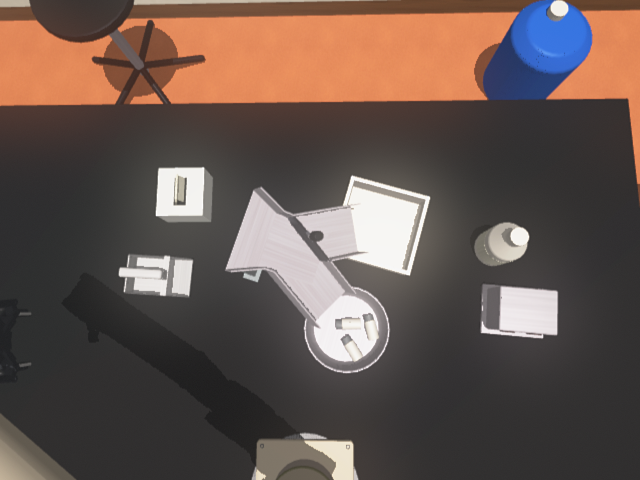

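View pics/side12.png

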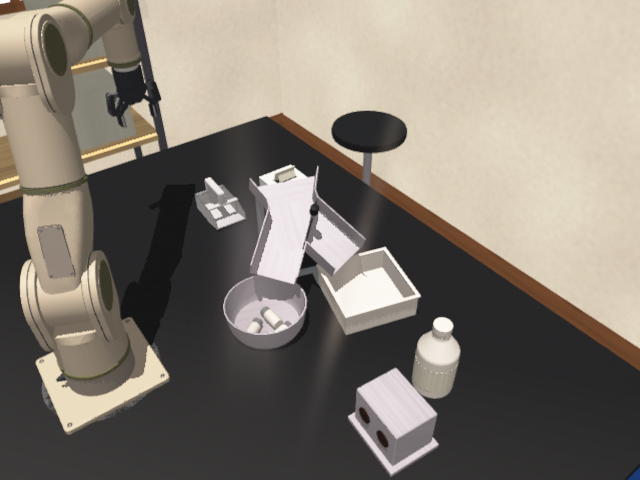

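The top view shows all three vials in the basin (about 350,335), the tote empty, the flap across to the left wall with its knob at (316,236), and the scoop empty and level. I check the flap angle once, then hand in.

```bash
python3 - <<'E'
from pour import *
from h import *
for a in(-.45,-.52):
    q=hg+ex*(-.0624*np.cos(a)+.0449)-ey*.07*np.sin(a)+np.array([0,0,.2082+.0318*np.cos(a)]);print(a,proj("top",q).round(1),proj("side",q).round(1))
for n,b in(("top",(300,225,335,250)),("side",(300,198,328,220))):
    g=cv2.imread(f"pics/{n}12.png",0)[b[1]:b[3],b[0]:b[2]];k,l,s,c=cv2.connectedComponentsWithStats((g<60).astype(np.uint8));print(n,[(s[i][4],(c[i]+b[:2]).round(1)) for i in range(1,k)])
manip.hand_in()
E
```

```text
-0.45 [316.5 237.4] [312.9 206.3]
-0.52 [318.1 235.8] [314.9 206.8]
top []
side [(np.int32(20), array([325.3, 199.6])), (np.int32(74), array([314.3, 209.6])), (np.int32(2), array([311.5, 219. ]))]
the job is handed in; nothing more can be done
```

The job is done and handed in at about 18 s of robot time, well under the 64 s limit.

1. **Flap:** I pushed the knob toward the chute's +y side, which shuts the tote branch. It reached its stop: the force rose to about 46 N with no further travel. That was the fingers pressing on the knob, below the 120 N wrist limit.
2. **Vials:** I tipped the scoop to about 44°, with the lip about 16 mm above the inlet floor. All three vials slid into the round basin.
3. **Scoop:** I set it back at its original spot and moved the arm clear.

**Last checks**
- **Vials:** both cameras show three vials in the basin and none in the tote, the scoop or the chute.
- **Scoop:** it stands level. The handle top is at 95–97 mm, as at the start, with almost no slope along its length. The side view gave an 0.08 sideways slope across the narrow bar where the top view gave 0.01. I put that down to few points and did not look into it further.
- **Flap angle:** my automatic check of the final angle found no knob in the top view. In the side view the dark-pixel centre was within 3 px of the knob position expected at -0.52, but that is too coarse to tell -0.52 from -0.45. The evidence that the flap is fully over is the rise in force at the stop and the top picture, which shows the vane against the left wall.
- **Other things:** the basin, tote, bottle, carton and outlet box look unmoved when I compare the pictures by eye.

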